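Check a bearing bore with a go / no-go plug gauge

ROBOT

A 6-joint arm with a two-finger parallel gripper is mounted at the origin on the work surface. World frame = base frame: x ahead of the robot, y to its left, z up, the work surface at z = 0. Lengths are in mm, angles in rad, forces in N, time in s.
With the tool pointing down it reaches from about 350 to 850 mm from the base axis. Payload 8.1 kg.
Tool frame: the origin (TCP) lies midway between the tips of the shut fingers; the grasp point (between the pads) lies 19 mm behind it; z points along the fingers, y is the line along which they close (so a half turn about z gives the same grasp; the last joint's range is limited). The gripper opens to 93 mm and grips with 3 to 60 N. Pads are 15 mm wide; open, the fingers measure 128 mm over their backs; the gripper's body (75 mm by 188 mm) begins 65 mm behind the grasp point.
Start: joints at [-1.321, 0.13, 1.488, -0, 1.523, -0.085], TCP at [197.168, -566.683, 218.635] pointing down, gripper open.
Joint ranges: [-2.96, 2.96], [-0.89, 2.26], [0.02, 2.5], [-1.34, 4.48], [0, 2.73], [-2.66, 2.66]. Speed limits (rad/s): [2.39, 2.39, 2.79, 3.14, 3.14, 3.14].

INTERFACE

Orientations are given as a rotation vector (axis times angle).
In Python, from plant import manip, hand, get_state, cams gives the robot as it stands. Calls block until the motion is done:
- manip.move_to(position, orientation): joint-space move of the TCP to a pose.
- manip.move_linear(position, ori=None, max_speed=150, threshold=None): straight line of the TCP; ori=None keeps the orientation; max_speed is the mean speed in mm/s. With threshold (N) it stops when the force on the tool has changed by that much, and returns True; else False.
- manip.move_j(angles): joint-space move.
- hand.command_gripper(opening, newtons=None): finger opening in mm; newtons is the grip in N (None keeps the last); returns when the fingers have stopped.
- manip.hold(seconds).
- manip.solve_ik(position, orientation): joint angles nearest the present ones, or None.
- get_state(): the state.
- cams.read_camera(name): name is "side" or "top"; returns the picture (480x640x3 uint8, red, green, blue); there is no depth.
- cams.camera_params(name): a dict with "intrinsics" (3x3 intrinsics, pixels), "R" (3x3) and "t" (3): a world point X has camera coordinates R X + t. Camera axes: x right, y down, z forward; pixel columns grow to the right and rows downward; lengths in mm; the calibration is good to about 2 mm. A picture is of the moment at which its call begins. camera_params takes no time and is no camera call.
A pose or a line that the arm cannot do raises manip.Unreachable and nothing moves.
- manip.close_job(): hands the job in; it is judged then, once.
The state is a dict: "clock": time; "joint_positions": joint angles; "qvel": joint speeds; "effort": joint torques, N m; "tcp_pos": TCP position; "tool_rot": TCP orientation; "wrist_force": force on the tool from outside, world axes, zero at the start; "wrist_torque": the same for the moment, N m; "finger_gap": finger opening in mm; "finger_force": force on a finger pad.
Only numpy, scipy, OpenCV 4.12 (cv2) and the standard library are available. Lean on these libraries where they do the work, as an engineer would, in place of code of your own. Each camera call takes 0.05 s, during which the arm holds its last target. There are 200 camera calls.

TASK

Check the bore of the grey bearing housing with the double-ended plug gauge: push the long, thinner go end into the bore until the gauge's handle is fully home against the housing, and draw it out again. Then hold the short, thicker no-go end square and centred against either mouth of the bore and press gently for about a second, to confirm that it does not enter. Finally lay the gauge gently back in the two V saddles of its wooden rest and let go, leaving the other tools and the spare bushing where they are.

Things in the scene. Friction and masses are not known exactly. Their poses are not given: they have to be found in the camera images.
- gauge: Double-ended plug gauge, steel plugs and aluminium handle, 139 mm long, about 0.4 kg, lying in the wooden rest. Origin: middle of its square handle, on the long axis, which is body y; z up as it lies. Handle 40 x 40 mm, 64 mm long (y -32 to +32), flat sides facing x and z: grip it from above across x (40 mm). Go plug towards +y, no-go plug towards -y
- go_shoulder (a point): point on the gauge's axis where the go plug meets the handle (gauge y = +32 mm); at the centre of the bore's mouth when the go end is fully home. The go plug: 30 mm diameter, 45 mm long (gauge y 32 to 77), nose chamfered 3 mm
- nogo_face (a point): centre of the flat end face of the no-go plug (gauge y = -62 mm). The no-go plug: 36 mm diameter, 30 mm long (gauge y -32 to -62)
- housing: Grey bearing housing, bolted to the bench. Origin: centre of its underside on the bench, z up. The level bore runs right through along y: 32 mm diameter, 50 mm long, edges chamfered 2 mm, axis 85 mm above the bench. Block 100 mm wide (x), 50 mm thick (y), top 123 mm above the bench, a small nipple up to 133 mm; foot 170 x 60 mm, 14 mm high, bolt heads up to 22 mm high
- mouth_left (a point): centre of the bore's mouth on the housing's +y face (housing y = +25 mm, 85 mm above the bench); the point's axes are the housing's
- mouth_right (a point): centre of the bore's mouth on the housing's -y face (housing y = -25 mm, 85 mm above the bench). The bore is open at both mouths, so one may be used for the go end and the other for the no-go end
- rest: Wooden gauge rest, fixed to the bench. Origin: centre of its underside, z up. Board 90 (x) x 160 (y) x 12 mm; two V saddles (90 degrees, open upwards), 12 mm thick, at y = +56 mm (under the go plug) and y = -48 mm (under the no-go plug), tips up to 66 mm above the bench; room for the fingers between them from y = -42 to +50 mm
- rest_axis (a point): point of the rest where the gauge's origin lies when the gauge is in its saddles: 60 mm above the bench over the rest's origin; the gauge's long axis then lies along the rest's y axis
- wrench: Bystander, to be left alone: open-ended wrench, 190 mm, lying on the bench between housing and rest
- bushing: Bystander, to be left alone: spare steel bushing standing on end, 54 mm outside diameter, 36 mm high, nearest the robot; not used
- screwdriver: Bystander, to be left alone: screwdriver, 210 mm, lying beyond the work
- hammer: Bystander, to be left alone: hammer, 280 mm, lying at the right
- brush: Bystander, to be left alone: bench brush, 200 mm, lying at the left
Not all that is in view belongs to the job. Of the things shaped like the rest, the wooden one is meant.

How it is judged:
By the outcome, as a careful person would: the job done as asked, in the order asked, and still so for the second after the job is handed in, with the robot touching nothing.
It also fails if it takes over 67 s, if anything falls off the work surface, if the arm or the gripper's body presses on something with over 40 N, if the wrist force passes 120 N, or if a joint passes its speed limit or range.

## Working session

There is one attempt and no reset: what is moved stays moved. The work goes in short steps, each a Python script; the robot and the scene stay as the last script left them, time stands still between calls to the robot, and variables do not carry over. Pictures are saved under pics/ and viewed, at most 13 in all, crops included, and the job is handed in when it is done.

```bash
ls; mkdir -p pics
python3 - <<'E'
from plant import manip,hand,get_state,cams
import cv2
for n in("side","top"):
    im=cams.read_camera(n); cv2.imwrite(f"pics/{n}0.png",im[:,:,::-1])
    p=cams.camera_params(n); print(n,p["intrinsics"],p["R"],p["t"])
s=get_state(); print(s)
E
```

```text
pics
side [[464.97896874   0.         313.44743206]
 [  0.         464.97896874 235.95203529]
 [  0.           0.           1.        ]] [[-0.9154415  -0.40244661  0.00189181]
 [-0.22720493  0.51292953 -0.82781714]
 [ 0.33218184 -0.75824799 -0.56099484]] [ 458.73065522  192.56675947 1087.69345697]
top [[441.79712712   0.         314.63479044]
 [  0.         441.79712712 242.92682677]
 [  0.           0.           1.        ]] [[ 2.65950076e-02 -9.99640569e-01  3.38208460e-03]
 [-9.86271928e-01 -2.67906209e-02 -1.62941541e-01]
 [ 1.62973583e-01  9.97776428e-04 -9.86629928e-01]] [ -16.69379297  507.45061449 1008.65665253]
{'clock': 0.1, 'joint_positions': array([-1.32138791e+00,  1.31073994e-01,  1.48912367e+00,  3.16661737e-05,
        1.52301808e+00, -8.53916128e-02]), 'qvel': array([-0.00026856,  0.00022174, -0.00135783, -0.00083872,  0.00021937,
        0.00111644]), 'effort': array([ 9.44611347e-04, -5.61339319e+01, -4.93095946e+01,  7.70561979e-02,
        2.91169609e-02, -6.89109015e-05]), 'tcp_pos': array([ 197.06215553, -566.18900247,  217.72496398]), 'tool_rot': array([-3.09608012e+00, -5.23177543e-01,  1.59251908e-04]), 'wrist_force': array([0.00763185, 0.84074451, 0.08758727]), 'wrist_torque': array([-0.00034261, -0.01594268,  0.03302248]), 'finger_force': 0.0, 'finger_gap': 92.68228503379059}
```

View pics/top0.png

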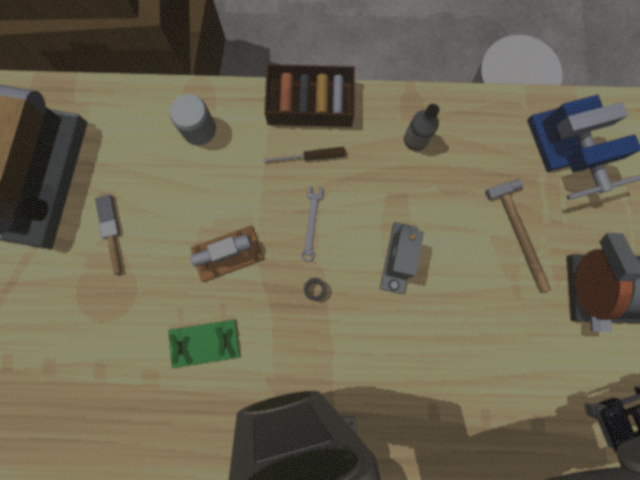

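View pics/side0.png

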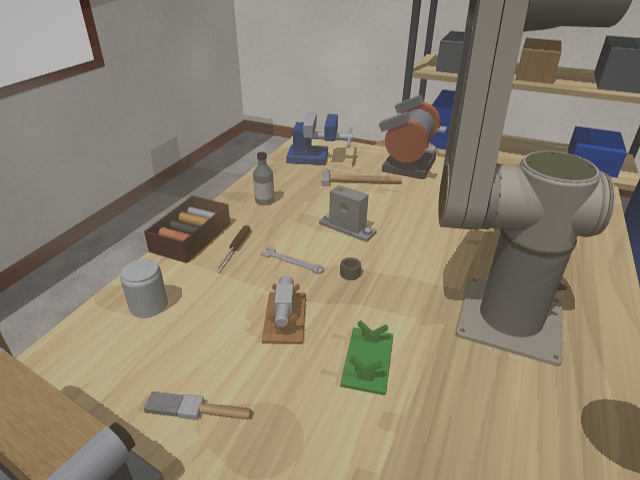

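The top view shows the wooden rest with the gauge at about (226,252), the housing at (403,257), the wrench at (313,225), the bushing at (316,289), and a green decoy rest at (204,343). The side view shows the gauge at (285,300) and the housing at (348,212). I'll enlarge both to get the details.

Run:
```python
import cv2,numpy as np
t=cv2.imread("pics/top0.png"); s=cv2.imread("pics/side0.png")
g=lambda im,x,y,w,h,k:cv2.resize(im[y:y+h,x:x+w],None,fx=k,fy=k,interpolation=cv2.INTER_CUBIC)
a=np.hstack([g(t,180,215,100,75,4),g(t,360,210,100,75,4)])
b=np.hstack([g(s,250,268,80,60,5),g(s,310,180,80,60,5)])
o=np.vstack([a,b]); cv2.imwrite("pics/crop1.png",np.clip(o*1.4,0,255).astype(np.uint8)); print(o.shape)
```

```text
(600, 800, 3)
```

View pics/crop1.png

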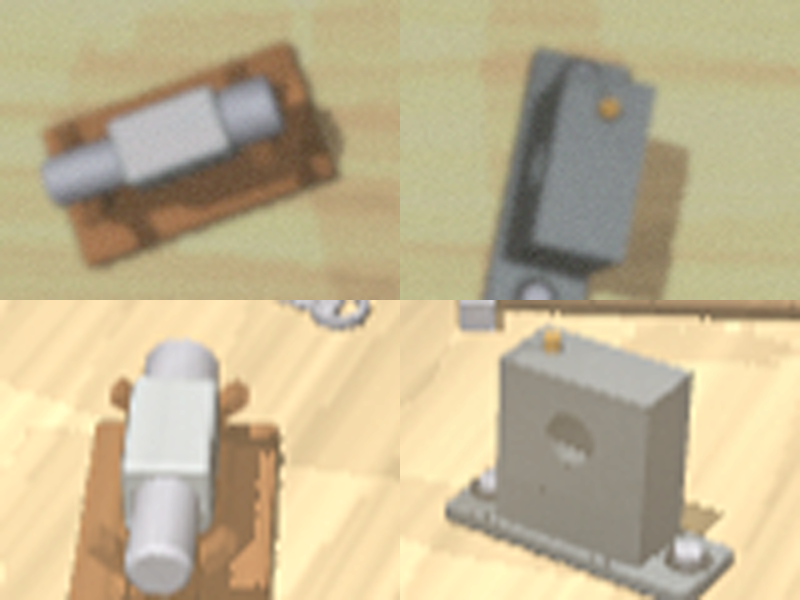

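Crop: the go end (long, thin) points left in the top view (world +y) and the no-go end points right. In the side view the bore mouth is centred near (344,207.4). Next I'll measure by masks, averaging a few frames.

```bash
cat > h.py <<'E'
import numpy as np,cv2
from plant import manip,hand,get_state,cams
from scipy.spatial.transform import Rotation as Ro
P={n:cams.camera_params(n) for n in("side","top")}
def ray(n,uv,z):
    p=P[n];d=p["R"].T@np.linalg.inv(p["intrinsics"])@[uv[0],uv[1],1.];c=-p["R"].T@p["t"]
    return c+d*(z-c[2])/d[2]
def proj(n,X):
    p=P[n];q=p["intrinsics"]@(p["R"]@np.asarray(X,float)+p["t"]);return q[:2]/q[2]
def avg(n,k=4): return np.mean([cams.read_camera(n)[:,:,::-1].astype(float) for _ in range(k)],0).astype(np.uint8)
E
python3 - <<'E'
from h import *
t=avg("top");s=avg("side");cv2.imwrite("pics/topA.png",t);cv2.imwrite("pics/sideA.png",s)
hsv=cv2.cvtColor(t,cv2.COLOR_BGR2HSV)
def rect(m,off,z,name):
    m=cv2.morphologyEx(m.astype(np.uint8),cv2.MORPH_OPEN,np.ones((3,3)))
    cs,_=cv2.findContours(m,0,2);c=max(cs,key=cv2.contourArea)
    pts=np.array([ray("top",p[0]+off,z)[:2] for p in c],np.float32)
    r=cv2.minAreaRect(pts);print(name,r,cv2.boxPoints(r).round(1).tolist())
# housing grey
x0,y0=375,215;H=hsv[y0:300,x0:435]
print("housing sat/val rows");
for y in(235,250,265): print(y,hsv[y,380:430,1].tolist(),hsv[y,380:430,2].tolist())
x1,y1=185,220;G=hsv[y1:285,x1:270]
rect(((G[...,1]<70)&(G[...,2]>110)),np.array([x1,y1]),70,"gauge light")
rect(((G[...,0]<16)&(G[...,1]>90))|(G[...,1]<60),np.array([x1,y1]),12,"board")
# side bore ray
print("bore",ray("side",(344,207.4),85))
o=np.hstack([cv2.resize(t[222:292,378:428],None,fx=8,fy=8,interpolation=cv2.INTER_CUBIC),cv2.resize(s[185:235,320:350],None,fx=8,fy=8,interpolation=cv2.INTER_CUBIC)[:0+400].copy() if 0 else cv2.resize(s[180:250,325:375],None,fx=8,fy=8,interpolation=cv2.INTER_CUBIC)])
cv2.imwrite("pics/crop2.png",np.clip(o*1.4,0,255).astype(np.uint8));print(o.shape)
E
```

```text
housing sat/val rows
235 [63, 68, 73, 74, 73, 73, 74, 70, 74, 70, 58, 26, 6, 4, 8, 13, 14, 14, 9, 0, 6, 8, 13, 10, 13, 8, 13, 8, 5, 22, 66, 94, 103, 94, 57, 18, 8, 10, 10, 10, 11, 10, 10, 31, 47, 53, 54, 54, 54, 55] [138, 139, 137, 137, 137, 137, 137, 138, 138, 128, 109, 89, 82, 72, 63, 58, 56, 55, 55, 65, 80, 94, 97, 98, 98, 97, 99, 98, 93, 93, 104, 117, 121, 117, 111, 99, 98, 98, 99, 98, 96, 99, 103, 116, 130, 136, 138, 137, 136, 138]
250 [63, 67, 71, 76, 76, 79, 72, 57, 23, 7, 8, 4, 9, 7, 10, 3, 7, 9, 11, 13, 10, 13, 10, 13, 10, 13, 13, 13, 15, 13, 13, 10, 13, 13, 10, 10, 10, 10, 10, 5, 31, 61, 79, 85, 81, 83, 85, 87, 84, 83] [138, 138, 137, 137, 137, 136, 127, 107, 87, 77, 66, 58, 60, 73, 80, 75, 76, 86, 97, 102, 99, 101, 102, 100, 100, 102, 101, 101, 101, 102, 101, 101, 101, 101, 100, 100, 100, 99, 101, 99, 100, 105, 106, 108, 107, 110, 108, 108, 109, 108]
265 [63, 60, 66, 67, 56, 15, 9, 11, 13, 19, 14, 19, 0, 4, 9, 11, 13, 10, 13, 13, 15, 10, 10, 10, 10, 8, 10, 13, 13, 10, 5, 8, 13, 10, 10, 15, 8, 25, 58, 81, 83, 85, 81, 84, 84, 82, 84, 83, 81, 75] [137, 136, 136, 125, 104, 86, 83, 70, 60, 55, 54, 55, 55, 68, 87, 97, 102, 103, 101, 102, 104, 103, 102, 103, 102, 102, 101, 101, 102, 101, 102, 101, 102, 101, 101, 101, 102, 101, 106, 107, 107, 105, 107, 106, 103, 103, 103, 105, 110, 123]
gauge light ((483.2086181640625, 223.34902954101562), (44.9844856262207, 146.06495666503906), 12.582432746887207) [[445.29998779296875, 289.70001220703125], [477.20001220703125, 147.1999969482422], [521.0999755859375, 157.0], [489.29998779296875, 299.5]]
board ((478.9198913574219, 217.8602294921875), (88.41051483154297, 175.77134704589844), 21.589452743530273) [[405.5, 283.29998779296875], [470.20001220703125, 119.9000015258789], [552.4000244140625, 152.39999389648438], [487.70001220703125, 315.79998779296875]]
bore [ 485.75479833 -183.55927513   85.        ]
(560, 800, 3)
```

View pics/crop2.png

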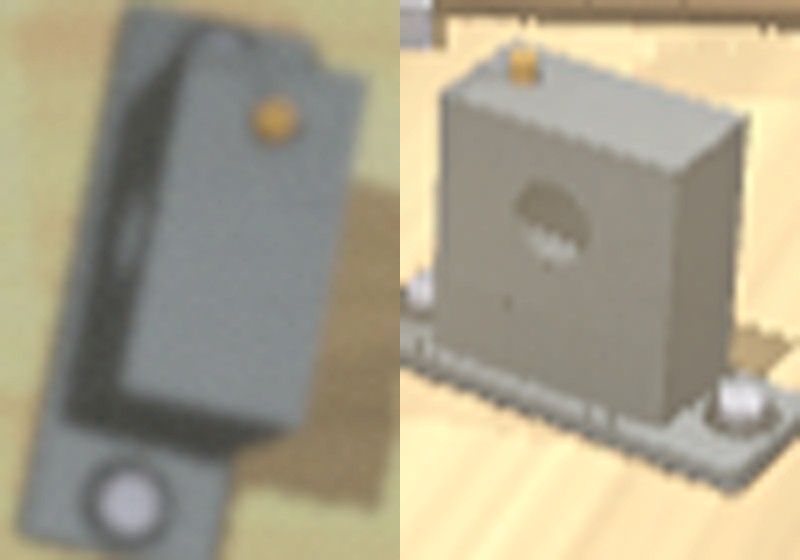

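The crop shows the block's top face with corners (crop pixels) at about (122,390), (300,425) and (365,75). The bore mouth in the side view is at about (343.7,207.3). Next I'll fit the top-face edges at sub-pixel and cross-check with the side view.

Run:
```python
from h import *
t=cv2.imread("pics/topA.png");hsv=cv2.cvtColor(t,cv2.COLOR_BGR2HSV).astype(float);S,V=hsv[...,1],hsv[...,2]
def cross(a,i0,step,thr,up):
    i=i0
    while (a[i+step]<thr)==up: i+=step
    return i+step*(thr-a[i])/(a[i+step]-a[i])
L=[];R=[]
for y in range(240,269):
    xc=round(406-(y-250)*.17)
    L.append((cross(V[y],xc,-1,80 if y>256 or y<243 else 88,False),y)); R.append((cross(S[y],xc,1,42 if y>245 else 32,True),y))
N=[(x,cross(V[:,x],262,1,82,False)) for x in range(397,413)]
def line(pts,z):
    p=np.array([ray("top",q,z)[:2] for q in pts]);v=cv2.fitLine(p.astype(np.float32),cv2.DIST_HUBER,0,.01,.01).ravel();
    r=(p-v[2:])@[-v[1],v[0]];print("yaw",np.degrees(np.arctan2(v[1],v[0])),v[2:],"rms",r.std());return v
l=line(L,123);r=line(R,123);n=line(N,123)
u=(l[:2]*np.sign(l[0])+r[:2]*np.sign(r[0]));u/=np.linalg.norm(u);w=np.array([-u[1],u[0]])
print("width",w@(l[2:]-r[2:]))
mid=w@(l[2:]+r[2:])/2; c=w*mid+u*(u@n[2:]+50); print("centre(top)",c,"yaw",np.degrees(np.arctan2(u[1],u[0])))
print("mouth left via top",c+25*w)
sd=lambda X,Y:((X+.5)/8-.5+325-50,(Y+.5)/8-.5+180)
for q in((443,97),(672,175),(745,118)): print("side corner",ray("side",sd(*q),123)[:2])
print("mouth side",ray("side",sd(553,222),85)[:2])
```

```text
yaw -13.295942 [ 468.67642 -180.348  ] rms 0.5441930921630884
yaw -11.160125 [ 479.41458 -233.51958] rms 0.15411569916515583
yaw 78.33814 [ 434.82867 -197.68741] rms 0.13030143160173316
width 49.690857
centre(top) [ 483.5396  -208.99135] yaw -12.228035
mouth left via top [ 488.8347  -184.55853]
side corner [ 532.77711793 -189.49587724]
side corner [ 438.88104446 -169.64224584]
side corner [ 428.45945411 -218.79092301]
mouth side [ 486.75331946 -183.65756775]
```

Run:
```python
from h import *
t=cv2.imread("pics/topA.png");hsv=cv2.cvtColor(t,cv2.COLOR_BGR2HSV).astype(float)
f=lambda X,Y:((X+.5)/4-.5+180,(Y+.5)/4-.5+215)
B=[ray("top",f(*q),12)[:2] for q in((295,42),(338,178),(95,265),(42,128))]
print("board",np.round(B,1).tolist(),[np.linalg.norm(B[i]-B[i-1]).round(1) for i in range(4)],np.mean(B,0))
for i,j in((0,3),(1,2)): d=B[j]-B[i];print("yaw",np.degrees(np.arctan2(-d[0],d[1])))
w=hsv[220:285,185:270]
for thr in(130,140,150,155,160):
    m=((w[...,1]<40)&(w[...,2]>thr)).astype(np.uint8)
    cs,_=cv2.findContours(m,0,2)
    if not cs: continue
    c=max(cs,key=cv2.contourArea);r=cv2.minAreaRect(np.array([ray("top",p[0]+[185,220],80)[:2] for p in c],np.float32));print(thr,np.round(r[0],1),np.round(r[1],1),round(r[2],1))
# handle top corners picked in crop1
H=[ray("top",f(*q),80)[:2] for q in((110,124),(212,88),(229,148),(130,184))]
print("handle",np.round(H,1).tolist(),[np.linalg.norm(H[i]-H[i-1]).round(1) for i in range(4)],np.mean(H,0))
```

```text
board [[552.9, 148.8], [469.4, 118.6], [412.7, 262.5], [495.2, 300.4]] [np.float64(162.1), np.float64(88.8), np.float64(154.6), np.float64(90.8)] [482.55959915 207.56865656]
yaw 20.836341764238323
yaw 21.51037601331801
130 [483.6 209.4] [31.2 55.8] 22.2
handle [[488.5, 242.3], [510.9, 185.3], [476.5, 173.6], [454.3, 228.7]] [np.float64(36.8), np.float64(61.3), np.float64(36.4), np.float64(59.3)] [482.53817153 207.49522583]
```

```bash
cat >> h.py <<'E'
def ori(yaw,flip=1):
    a=np.radians(yaw);y=flip*np.array([np.cos(a),np.sin(a),0]);z=np.array([0,0,-1.]);return Ro.from_matrix(np.c_[np.cross(y,z),y,z]).as_rotvec()
def st(m=""):
    s=get_state();print(m,round(s["clock"],2),"tcp",s["tcp_pos"].round(2),"F",s["wrist_force"].round(1),"T",s["wrist_torque"].round(2),"gap",round(s["finger_gap"],2),"ff",round(s["finger_force"],1));return s
E
python3 - <<'E'
from h import *
for f in(1,-1):print(f,[manip.solve_ik(p,ori(y,f)) for p,y in(((482.6,207.6,41),21.5),((465,-310,66),-11.6),((500,-90,66),-11.6))])
E
```

```text
1 [array([ 3.08629068e-01,  9.30851987e-02,  1.86724927e+00, -8.88178420e-16,
        1.18125818e+00, -6.66167212e-02]), array([-6.79746249e-01,  1.46728804e-01,  1.75839156e+00, -4.44089210e-16,
        1.23647229e+00, -4.77288056e-01]), array([-2.79044694e-01,  1.30012247e-02,  1.89996386e+00, -4.44089210e-16,
        1.22862757e+00, -7.65865009e-02])]
-1 [None, None, None]
```

Run:
```python
from h import *
o=ori(21.5)
manip.move_to((482.6,207.6,200),o);st("above")
manip.move_linear((482.6,207.6,42),o,max_speed=120);manip.hold(.2);s=st("down");print(Ro.from_rotvec(s["tool_rot"]).as_matrix().round(3).tolist())
cv2.imwrite("pics/pg.png",np.hstack([cv2.resize(cams.read_camera(n)[y:y+100,x:x+130,::-1],None,fx=3,fy=3) for n,x,y in(("top",170,200),("side",220,250))]))
```

```text
above 3.4 tcp [482.96 206.94 200.01] F [ 0.4  0.4 -1.1] T [-0.08 -0.11 -0.02] gap 92.81 ff 0.0
down 5.07 tcp [483.08 207.74  42.65] F [-0.2 -0.2  0.7] T [-0.08 -0.14  0.02] gap 92.54 ff 0.0
[[-0.366, 0.93, 0.001], [0.93, 0.366, 0.0], [-0.0, 0.001, -1.0]]
```

View pics/pg.png

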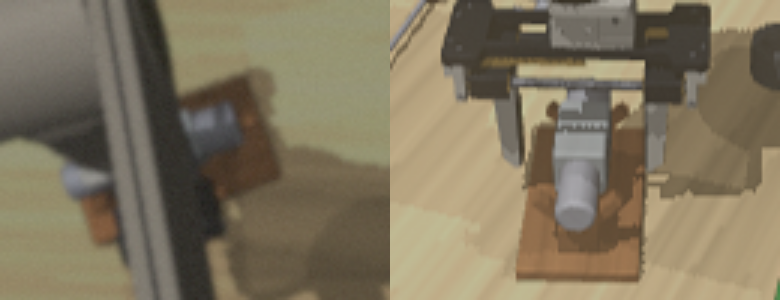

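The picture shows the fingers straddling the handle about evenly in the side view: fingers at x≈510 and 655, gauge at x≈583. Closing gently first, then firmly, and lifting a little.

Run:
```python
from h import *
hand.command_gripper(36,4);st("soft");hand.command_gripper(30,50);manip.hold(.3);s=st("firm")
p=s["tcp_pos"];np.save("grasp.npy",np.r_[p,s["tool_rot"]])
manip.move_linear((482.6,207.6,75),ori(21.5),max_speed=60);manip.hold(.2);st("lifted")
cv2.imwrite("pics/pl.png",np.hstack([cv2.resize(cams.read_camera(n)[y:y+100,x:x+130,::-1],None,fx=3,fy=3) for n,x,y in(("top",170,200),("side",220,230))]))
```

```text
soft 6.06 tcp [483.19 207.83  42.26] F [ 2.9  1.5 -2.7] T [ 0.25 -0.67  0.06] gap 40.24 ff 4.0
firm 6.58 tcp [483.18 207.82  42.23] F [ 4.   2.3 -2.2] T [ 0.35 -1.03  0.23] gap 39.77 ff 49.9
lifted 7.47 tcp [482.16 207.47  74.45] F [-0.2 -0.6 -3.4] T [ 0.01 -0.15 -0.04] gap 39.7 ff 49.9
```

View pics/pl.png

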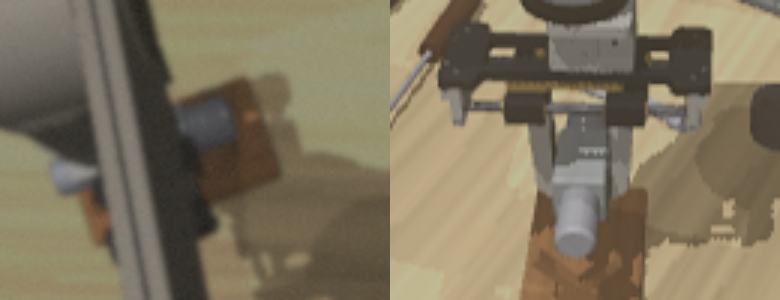

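The gauge is held level: in the side view its end is at about (575,240) and the fingers grip evenly. I'll carry it to the right-hand side of the housing, line up, and approach with the force stop.

```bash
cat >> h.py <<'E'
YAW=-11.6;a_=np.radians(YAW);U=np.array([np.cos(a_),np.sin(a_)]);W=np.array([-U[1],U[0]]);ZT=67.2
def xyz(l,w,z): return np.r_[U*l+W*w,z]
def lw(p): return np.array([U@p[:2],W@p[:2],p[2]])
def fl(s,b): f=s["wrist_force"]-b["wrist_force"];t=s["wrist_torque"]-b["wrist_torque"];return np.array([U@f[:2],W@f[:2],f[2]]),t
E
python3 - <<'E'
from h import *
manip.move_linear((482.6,207.6,215),ori(21.5),max_speed=250)
o=ori(YAW);W0=-107.4
manip.move_to(xyz(514.5,W0-25-77-15,220),o)
manip.move_linear(xyz(514.5,W0-25-77-15,ZT),o,max_speed=150);manip.hold(.3);s=st("pre");print(lw(s["tcp_pos"]), Ro.from_rotvec(s["tool_rot"]).as_matrix().round(3).tolist())
cv2.imwrite("pics/pi.png",np.hstack([cv2.resize(cams.read_camera(n)[y:y+100,x:x+130,::-1],None,fx=3,fy=3) for n,x,y in(("top",360,200),("side",290,150))]))
E
```

```text
pre 11.68 tcp [ 459.18 -323.56   67.84] F [-0.2 -0.4 -3.8] T [-0.06 -0.08 -0.  ] gap 39.96 ff 49.9
[ 514.86273162 -224.61923772   67.83598057] [[0.201, 0.98, 0.001], [0.98, -0.201, -0.001], [-0.001, 0.001, -1.0]]
```

View pics/pi.png

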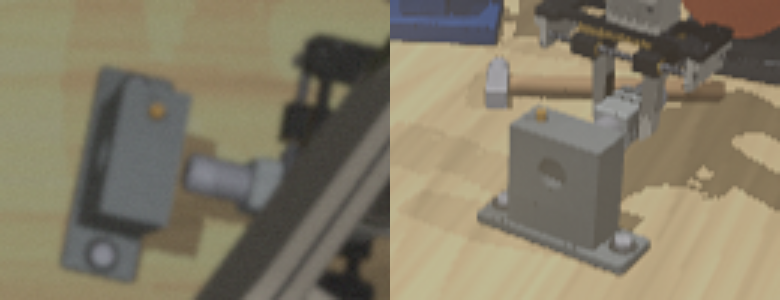

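The top view shows the go plug's nose at about crop (188,172), pointing at the housing with its axis roughly square to the face. Approaching slowly with the force stop.

Run:
```python
from h import *
o=ori(YAW);b=get_state();W0=-107.4;l,z=514.5,ZT-.6
for w,sp in((-212,30),(-190,20)):
    hit=manip.move_linear(xyz(l,w,z),o,max_speed=sp,threshold=7);s=get_state();f,t=fl(s,b)
    print(hit,round(s["clock"],1),lw(s["tcp_pos"]).round(2),"F(l,w,z)",f.round(1),"T",t.round(2))
    if hit:break
```

```text
False 12.3 [ 514.53 -211.83   66.62] F(l,w,z) [0.6 0.1 0.2] T [ 0.05 -0.   -0.01]
False 13.6 [ 514.5  -190.12   66.62] F(l,w,z) [-0.7  0.7  0.1] T [ 0.04  0.01 -0.02]
```

Run:
```python
from h import *
o=ori(YAW);b=get_state();l,z=514.5,ZT
for w,sp,th in((-180,20,8),(-168,20,8),(-156,10,14)):
    hit=manip.move_linear(xyz(l,w,z),o,max_speed=sp,threshold=th);s=get_state();f,t=fl(s,b)
    print(hit,round(s["clock"],1),lw(s["tcp_pos"]).round(2),"F(l,w,z)",f.round(1),"T",t.round(2))
    if hit:break
```

```text
False 14.2 [ 514.53 -179.95   67.24] F(l,w,z) [ 0.1 -1.6  0.5] T [ 0.01  0.05 -0.01]
False 15.0 [ 514.54 -168.02   67.24] F(l,w,z) [ 1.1 -0.7 -0.1] T [0.05 0.02 0.01]
True 15.6 [ 514.01 -165.99   66.75] F(l,w,z) [ 2.2 -4.8  2.5] T [-0.49 -0.16 -0.14]
```

Run:
```python
from h import *
o=ori(YAW);b=get_state();l,z=514.5,ZT
for w in(-165,-164,-163):
    hit=manip.move_linear(xyz(l,w,z),o,max_speed=8,threshold=25);manip.hold(.15);s=get_state();f,t=fl(s,b)
    print(hit,round(s["clock"],1),lw(s["tcp_pos"]).round(2),"F(l,w,z)",f.round(1),"T",t.round(2),s["finger_gap"].round(2))
    if hit:break
```

```text
Traceback (most recent call last):
AttributeError: 'float' object has no attribute 'round'
```

Run:
```python
from h import *
o=ori(YAW);l,z=514.5,ZT
print(st("now"),lw(get_state()["tcp_pos"]))
for w in(-164,-163):
    hit=manip.move_linear(xyz(l,w,z),o,max_speed=8,threshold=20);manip.hold(.15);s=st(str(hit))
    print(lw(s["tcp_pos"]).round(2),"F", lw(s["wrist_force"]).round(1))
    if hit:break
print(Ro.from_rotvec(s["tool_rot"]).as_matrix().round(3).tolist())
cv2.imwrite("pics/ph.png",np.hstack([cv2.resize(cams.read_camera(n)[y:y+100,x:x+130,::-1],None,fx=3,fy=3) for n,x,y in(("top",360,200),("side",290,150))]))
```

```text
now 16.18 tcp [ 470.13 -265.85   66.7 ] F [-1.7 -6.3 -5.9] T [-1.23  0.2  -0.1 ] gap 39.73 ff 49.9
{'clock': 16.1833, 'joint_positions': array([-6.08599290e-01,  9.77902744e-02,  1.81033020e+00, -1.51054852e-03,
        1.23387464e+00, -4.05203899e-01]), 'qvel': array([ 9.81192113e-04, -1.68995964e-03,  1.54581177e-03, -1.22724701e-03,
       -7.72213330e-05,  4.18011510e-04]), 'effort': array([  3.39130327, -52.47098923, -46.18477106,   2.12284394,
         1.05507743,  -0.12700863]), 'tcp_pos': array([ 470.12847069, -265.85349141,   66.69648006]), 'tool_rot': array([ 2.43498976e+00,  1.98504228e+00, -2.32671598e-03]), 'wrist_force': array([-1.65031704, -6.34996859, -5.93488458]), 'wrist_torque': array([-1.2326659 ,  0.20119565, -0.10467178]), 'finger_force': 49.88370358943939, 'finger_gap': 39.73355718791019} [ 513.9834814  -165.89104465   66.69648006]
False 16.61 tcp [ 470.13 -265.82   66.79] F [ -2.9 -10.6  -7.4] T [-2.    0.34 -0.23] gap 39.52 ff 49.9
[ 513.98 -165.86   66.79] F [ -0.7 -11.   -7.4]
False 17.03 tcp [ 470.12 -265.76   66.84] F [ -3.4 -15.5  -7.9] T [-2.63  0.55 -0.29] gap 39.78 ff 49.9
[ 513.95 -165.8    66.84] F [ -0.2 -15.9  -7.9]
[[0.202, 0.979, -0.001], [0.979, -0.202, -0.004], [-0.004, -0.001, -1.0]]
```

View pics/ph.png

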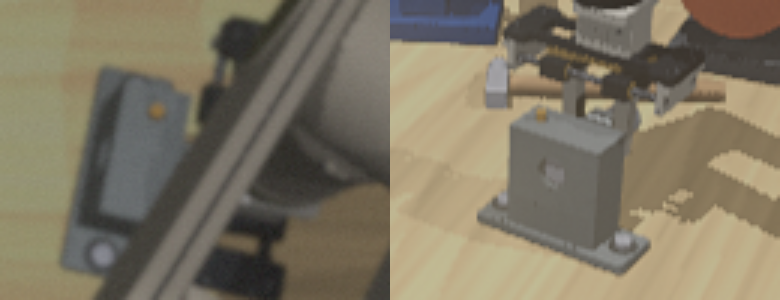

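The gauge is stopped hard at w=-165.8 with the force rising to 16 N. The expected home position is -164.4±2, so the handle is home, and the side view shows the plug filling the bore at crop (550,172). I'll back off a little, gently feel for the bore centre for use with the no-go end, and draw the gauge out.

Run:
```python
from h import *
o=ori(YAW);l,z=514.3,ZT
manip.move_linear(xyz(l,-172,z),o,max_speed=30);manip.hold(.2);st("back")
res={}
for k,(dl,dz) in dict(lp=(3,0),lm=(-3,0),zp=(0,3),zm=(0,-3)).items():
    hit=manip.move_linear(xyz(l+dl,-172,z+dz),o,max_speed=6,threshold=5);s=get_state();q=lw(s["tcp_pos"]);res[k]=q
    print(k,hit,q.round(2),lw(s["wrist_force"]).round(1))
    manip.move_linear(xyz(l,-172,z),o,max_speed=15);manip.hold(.1)
print("centre",(res["lp"][0]+res["lm"][0])/2,(res["zp"][2]+res["zm"][2])/2);st()
```

```text
back 17.78 tcp [ 469.2  -271.58   67.11] F [ 0.2  0.4 -4.6] T [-0.06 -0.06  0.01] gap 40.14 ff 49.9
lp True [ 515.06 -171.6    66.08] [ 0.8 -1.7  2.5]
lm True [ 513.77 -171.84   66.66] [ 5.4 -1.3 -0.1]
zp True [ 513.69 -171.62   67.24] [ 4.  -0.6 -2.5]
zm True [ 514.25 -171.95   66.02] [-0.3 -1.5  5.3]
centre 514.413296241707 66.6317587735967
 20.82 tcp [ 468.89 -271.61   66.65] F [ 0.3  0.7 -2.8] T [-0.04 -0.24 -0.08] gap 39.79 ff 49.9
```

Run:
```python
from h import *
o=ori(YAW);l,z=514.4,66.8
manip.move_linear(xyz(l,-172,z),o,max_speed=20)
manip.move_linear(xyz(l,-212,z),o,max_speed=40,threshold=20);s=st("out?")
manip.move_linear(xyz(l,-240,z),o,max_speed=80)
manip.move_linear(xyz(l,-240,190),o,max_speed=200)
manip.move_linear(xyz(l,8,190),o,max_speed=200)
manip.move_linear(xyz(l,8,z),o,max_speed=150);manip.hold(.4);s=st("pre no-go");print(lw(s["tcp_pos"]).round(2))
cv2.imwrite("pics/pn.png",np.hstack([cv2.resize(cams.read_camera(n)[y:y+100,x:x+130,::-1],None,fx=3,fy=3) for n,x,y in(("top",320,200),("side",270,150))]))
```

```text
out? 22.22 tcp [ 461.28 -310.88   66.75] F [ 0.3 -0.8 -4.8] T [-0.04 -0.12  0.03] gap 39.92 ff 49.9
pre no-go 26.25 tcp [505.74 -95.64  67.19] F [ 0.  -0.7 -4.4] T [-0.09 -0.03  0.02] gap 39.64 ff 49.9
[514.64   8.01  67.19]
```

View pics/pn.png

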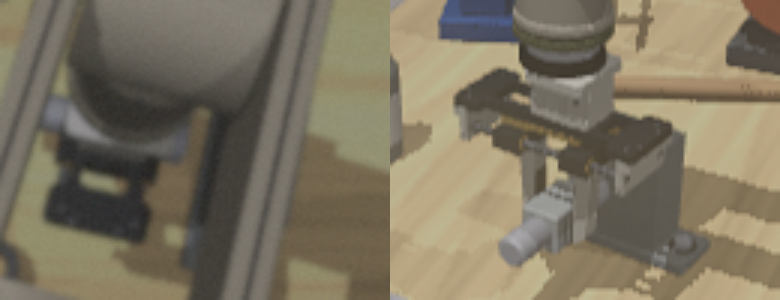

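The side view shows the no-go end facing the left mouth and the go end towards the camera at crop (515,247). Nothing is being touched. Closing in on the contact and pressing gently.

Run:
```python
from h import *
o=ori(YAW);l,z=514.25,66.6
manip.move_linear(xyz(l,-17,z),o,max_speed=40,threshold=8);st()
b=get_state()
hit=manip.move_linear(xyz(l,-26,z),o,max_speed=6,threshold=4);s=st(f"hit {hit}");q=lw(s["tcp_pos"]);print(q.round(2))
if hit:
    w=q[1]
    for i in range(8):
        f=fl(get_state(),b)[0][1]
        if f>7: break
        w-=.5;manip.move_linear(xyz(l,w,z),o,max_speed=6);manip.hold(.1)
    for i in range(4):
        s=st("press");print(lw(s["tcp_pos"]).round(2),*[x.round(2) for x in fl(s,b)]);manip.hold(.4)
    print(Ro.from_rotvec(s["tool_rot"]).as_matrix().round(4).tolist())
```

```text
27.12 tcp [ 500.3  -120.07   66.59] F [-1.2  0.  -4.6] T [-0.06 -0.06  0.03] gap 40.03 ff 49.9
hit True 28.03 tcp [ 498.55 -124.4    65.62] F [-0.4  0.3 -5. ] T [-0.04 -0.13 -0.02] gap 39.72 ff 49.9
[513.38 -21.61  65.62]
press 29.39 tcp [ 499.   -124.8    66.38] F [ 0.7  8.4 -4.5] T [ 1.46 -0.11 -0.18] gap 39.57 ff 49.9
[513.91 -21.92  66.38] [0.1  8.58 0.06] [ 1.53 -0.05 -0.21]
press 29.79 tcp [ 499.   -124.78   66.37] F [-0.2  9.3 -5.6] T [ 1.46 -0.07 -0.18] gap 39.13 ff 49.9
[513.9  -21.89  66.37] [-0.95  9.25 -1.05] [ 1.52 -0.01 -0.21]
press 30.19 tcp [ 498.99 -124.79   66.37] F [-0.1  8.7 -5.8] T [ 1.42 -0.05 -0.24] gap 39.62 ff 49.9
[513.89 -21.9   66.37] [-0.67  8.68 -1.2 ] [ 1.48  0.01 -0.27]
press 30.59 tcp [ 499.01 -124.81   66.38] F [ 0.2  8.9 -3.9] T [ 1.43 -0.06 -0.18] gap 39.53 ff 49.9
[513.91 -21.92  66.38] [-0.47  8.94  0.69] [ 1.49  0.   -0.21]
[[0.2009, 0.9796, -0.0003], [0.9796, -0.2009, 0.002], [0.0019, -0.0007, -1.0]]
```

No-go contact came at w=-21.9 against a predicted -21.8, and it held about 9 N for over a second without entering. Backing off and returning to the rest.

Run:
```python
from h import *
o=ori(YAW)
manip.move_linear(xyz(514.2,10,67),o,max_speed=60)
manip.move_linear(xyz(514.2,10,190),o,max_speed=180)
g=np.load("grasp.npy");r=ori(21.5)
manip.move_to((g[0],g[1],200),r)
manip.move_linear((g[0],g[1],62),r,max_speed=120);manip.hold(.4);s=st("over")
e=s["tcp_pos"][:2]-g[:2];c=g[:2]-e
cv2.imwrite("pics/pr.png",np.hstack([cv2.resize(cams.read_camera(n)[y:y+100,x:x+130,::-1],None,fx=3,fy=3) for n,x,y in(("top",170,200),("side",220,240))]))
manip.move_linear((c[0],c[1],48),r,max_speed=30,threshold=5);st("48")
hit=manip.move_linear((c[0],c[1],40.5),r,max_speed=6,threshold=3);st(f"set {hit}")
```

```text
over 35.38 tcp [483.28 207.87  62.2 ] F [-0.5 -1.2 -3.8] T [-0.07 -0.07 -0.  ] gap 39.76 ff 49.9
48 36.1 tcp [482.99 207.73  47.85] F [ 0.2  0.1 -4.7] T [-0.05 -0.15  0.04] gap 39.95 ff 49.9
set True 37.02 tcp [483.22 207.83  42.18] F [ 1.8 -0.3  4.1] T [ 0.   -0.23  0.14] gap 40.07 ff 49.9
```

View pics/pr.png

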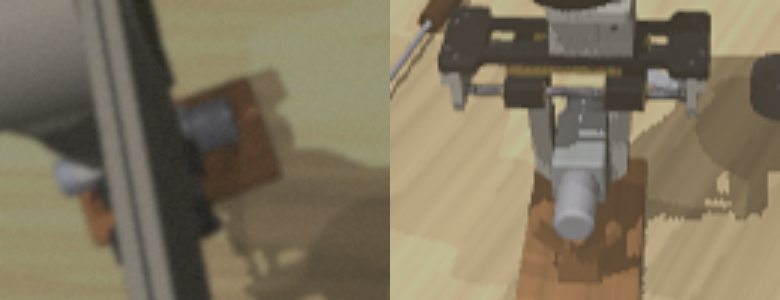

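The gauge is set at z=42.18, where it was picked up at 42.23, and the picture shows it over the rest just as it was when lifted. Letting go, retreating and checking.

Run:
```python
from h import *
r=ori(21.5);hand.command_gripper(39.5,5);st("loose")
hand.command_gripper(90);manip.hold(.2);p=st("open")["tcp_pos"]
manip.move_linear((p[0],p[1],200),r,max_speed=120)
manip.move_j([-1.321,.13,1.488,0,1.523,-.085]);st("away")
t=avg("top",2);s=avg("side",2);t0=cv2.imread("pics/topA.png");s0=cv2.imread("pics/sideA.png")
d=lambda a,b:[(cv2.boundingRect(c)) for c in cv2.findContours(cv2.morphologyEx((cv2.absdiff(a,b).max(2)>25).astype(np.uint8),cv2.MORPH_OPEN,np.ones((2,2))),0,2)[0]]
print(d(t,t0),d(s,s0))
g=lambda im,x,y,w,h,k:cv2.resize(im[y:y+h,x:x+w],None,fx=k,fy=k,interpolation=cv2.INTER_CUBIC)
cv2.imwrite("pics/fin.png",np.hstack([g(t,180,215,100,75,4),g(s,240,258,100,75,4)]))
```

```text
loose 37.23 tcp [483.25 207.83  42.12] F [ 1.9 -0.1  6.6] T [ 0.04 -0.36  0.14] gap 39.92 ff 5.0
open 38.38 tcp [481.67 207.33  40.66] F [0.5 1.  0. ] T [-0.06 -0.14  0.02] gap 90.07 ff 0.0
away 42.75 tcp [ 198.27 -566.37  218.98] F [ 0.3 -0.  -0.3] T [-0.01 -0.02 -0.01] gap 89.86 ff 0.0
[(632, 426, 5, 7), (629, 418, 3, 4)] []
```

View pics/fin.png

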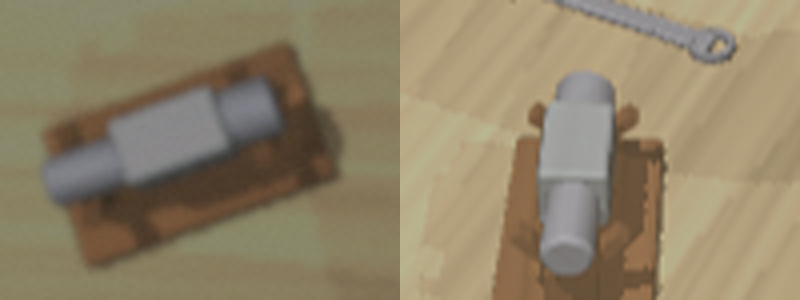

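The gauge lies in both saddles as at the start, and the only difference from the first pictures is the gripper itself. Handing in.

```bash
python3 -c "
from plant import manip
print(manip.close_job())"
```

```text
the job is handed in; nothing more can be done
None
```

The job is handed in at about 43 s: the go end went fully home and was drawn out, the no-go end was held at about 9 N for over a second without entering, and the gauge is back in its wooden rest with nothing else moved.

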